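Put the silver objectives away by ring colour

ROBOT

A 6-joint arm with a two-finger parallel gripper is mounted at the origin on the work surface. World frame = base frame: x ahead of the robot, y to its left, z up, the work surface at z = 0. Lengths are in m, angles in rad, forces in N, time in s.
With the tool pointing down it reaches from about 0.275 to 0.725 m from the base axis. Payload 5.6 kg.
Tool frame: the origin (TCP) lies at the very end of the fingers, on their centre line; the grasp point (between the pads) lies r.tcp_to_grasp behind it (r.tcp_to_grasp is the distance from the TCP to the grasp point, in m); z points along the fingers, y is the line along which they close (so a half turn about z gives the same grasp; the last joint's range is limited). The gripper opens to 85 mm and grips with 20 to 120 N. Pads are 22 mm wide; open, the fingers measure 114 mm over their backs; the gripper's body (76 mm by 85 mm) begins 54 mm behind the grasp point. The pads swing forward as they close: fully open they stand 13 mm farther back than shut.
Start: joints at [1.555, 0.255, 0.108, 0, -1.424, -0.285], TCP at [0.163, 0.525, 0.231] pointing down, gripper open.
Joint ranges: [-2.95, 2.95], [-1.21, 1.97], [-1.09, 1.5], [-2.87, 1.71], [-2.94, -0.07], [-3.05, 3.05]. Speed limits (rad/s): [2.57, 2.57, 3.14, 3.14, 3.14, 3.14].

INTERFACE

Orientations are given as a unit quaternion [x, y, z, w].
In Python, from station import r gives the robot as it stands.
- The arm moves only by the tool drive_tool, never from a script. Its argument "commands" is a list of rows, each a list of 3 entries, a list of its own where there are three numbers: the closure, from 0 (fully open) to 1 (shut), then the shift along the tool's x, y, z in m, then the turn about the tool's z in rad. A call has 1 to 8 rows; each row shifts and turns the commanded pose from where the row before left it, along the tool's axes as they then stand; what a row does not reach is not made up. A row lasts 1/10 s, in which the tool goes at most 50 mm and 8.59 degrees, less where a joint would pass 70% of its speed; a pose out of reach is approached as far as the arm can. A call with a gripper value outside its range is refused whole. The fingers move at their own pace and stop on an object; "force" is the grip in N (left out, the last holds). Time passes only in rows, so rows that do not move let the fingers close. It gives the time, the measured TCP pose, the force, the opening and the grip force at its end, in the units of the state.
- r.get_state(): the state, without advancing time (a new reading comes with each control period).
- r.grab_frame(name): name is "scene" or "top"; returns (picture, depth): 400x640x3 uint8, red, green, blue; 400x640 float32, m along the optical axis (not along the pixel's ray), 0 where there is no reading.
- r.camera_params(name): a dict with "mtx" (3x3 intrinsics, pixels), "R" (3x3) and "t" (3): a world point X has camera coordinates R X + t. Camera axes: x right, y down, z forward; pixel columns grow to the right and rows downward; lengths in m; the calibration is good to about 2 mm. A picture is of the moment at which its call begins. camera_params takes no time and is no camera call.
- r.sign_off(): hands the job in; it is judged then, once.
The state is a dict: "t": time; "q": joint angles; "joint_velocities": joint speeds; "joint_efforts": joint torques, N m; "ee_pos": TCP position; "ee_rot": TCP orientation; "force": force on the tool from outside, world axes, zero at the start; "wrist_torque": the same for the moment, N m; "gripper_width": finger opening in m; "grip_force": force on a finger pad.
Only numpy, scipy, OpenCV 4.12 (cv2) and the standard library are available. Lean on these libraries where they do the work, as an engineer would, in place of code of your own. Each camera call takes 0.05 s, during which the arm holds its last target. There are 200 camera calls.

TASK

Put the four silver microscope objectives away in the grey tray: stand each one upright, wholly on the seat disc that matches the colour of its ring. Set them down without dropping them or tipping any over, and leave the two black-barrelled phase objectives standing where they are.

Things in the scene. Friction and masses are not known exactly. Their poses are not given: they have to be found in the camera images.
- red_mid (a point): Microscope objective lens with a bare silver steel barrel and a red ring, loose, standing upright on the light grey mat. Total height 48 mm. From below: brass thread foot 27 mm across and 4 mm high, cylindrical barrel 30 mm across up to 34 mm, the sloping red ring (9 mm high), then a silver nose 16 mm across. About 110 g, round, so its yaw means nothing. This point is on its axis, half-way up (24 mm above its foot); z runs up its axis.
- yellow_mid (a point): Microscope objective lens with a bare silver steel barrel and a yellow ring, loose, standing upright on the light grey mat. Total height 52 mm. From below: brass thread foot 27 mm across and 4 mm high, cylindrical barrel 30 mm across up to 36 mm, the sloping yellow ring (9 mm high), then a silver nose 16 mm across. About 130 g, round, so its yaw means nothing. This point is on its axis, half-way up (26 mm above its foot); z runs up its axis.
- green_mid (a point): Microscope objective lens with a bare silver steel barrel and a green ring, loose, standing upright on the light grey mat. Total height 56 mm. From below: brass thread foot 27 mm across and 4 mm high, cylindrical barrel 30 mm across up to 39 mm, the sloping green ring (9 mm high), then a silver nose 16 mm across. About 150 g, round, so its yaw means nothing. This point is on its axis, half-way up (28 mm above its foot); z runs up its axis.
- blue_mid (a point): Microscope objective lens with a bare silver steel barrel and a blue ring, loose, standing upright on the light grey mat. Total height 60 mm. From below: brass thread foot 27 mm across and 4 mm high, cylindrical barrel 30 mm across up to 42 mm, the sloping blue ring (9 mm high), then a silver nose 16 mm across. About 170 g, round, so its yaw means nothing. This point is on its axis, half-way up (30 mm above its foot); z runs up its axis.
- black_yellow_mid (a point): Look-alike: phase objective with a BLACK barrel and a yellow ring, the same shape and size as the silver yellow-ringed one (52 mm high, barrel 30 mm across), loose, standing on the same mat. It does not belong in the tray. Point on its axis, half-way up (26 mm above its foot).
- black_green_mid (a point): Look-alike: phase objective with a BLACK barrel and a green ring, the same shape and size as the silver green-ringed one (56 mm high, barrel 30 mm across), loose, standing on the same mat. It does not belong in the tray. Point on its axis, half-way up (28 mm above its foot).
- seat_red: Seat for the red-ringed objective: flat round red disc, 52 mm across and 3 mm thick, fixed on the floor of the grey tray. Origin at the centre of its underside, so its top is 3 mm above; x and y lie along the tray's walls. The tray is fixed, square, 212 mm outside, its floor 6 mm thick and its walls 6 mm thick, rising 18 mm above its floor; the four seats stand in a square 80 mm apart, in any order, 40 mm either way from the tray's middle.
- seat_yellow: Seat for the yellow-ringed objective: flat round yellow disc, 52 mm across and 3 mm thick, fixed on the floor of the grey tray. Origin at the centre of its underside, so its top is 3 mm above; x and y lie along the tray's walls. The tray is fixed, square, 212 mm outside, its floor 6 mm thick and its walls 6 mm thick, rising 18 mm above its floor; the four seats stand in a square 80 mm apart, in any order, 40 mm either way from the tray's middle.
- seat_green: Seat for the green-ringed objective: flat round green disc, 52 mm across and 3 mm thick, fixed on the floor of the grey tray. Origin at the centre of its underside, so its top is 3 mm above; x and y lie along the tray's walls. The tray is fixed, square, 212 mm outside, its floor 6 mm thick and its walls 6 mm thick, rising 18 mm above its floor; the four seats stand in a square 80 mm apart, in any order, 40 mm either way from the tray's middle.
- seat_blue: Seat for the blue-ringed objective: flat round blue disc, 52 mm across and 3 mm thick, fixed on the floor of the grey tray. Origin at the centre of its underside, so its top is 3 mm above; x and y lie along the tray's walls. The tray is fixed, square, 212 mm outside, its floor 6 mm thick and its walls 6 mm thick, rising 18 mm above its floor; the four seats stand in a square 80 mm apart, in any order, 40 mm either way from the tray's middle.
Mind the look-alikes: they are no part of the job. Leave any purple or turquoise look-alike of the part that bears green_mid alone.

How it is judged:
By the outcome, as a careful person would: the job done as asked, in the order asked, and still so for the second after the job is handed in, with the robot touching nothing.
It also fails if it takes over 96 s, if anything falls off the work surface, if the arm or the gripper's body presses on something with over 40 N, if the wrist force passes 120 N, or if a joint passes its speed limit or range.

## Working session

There is one attempt and no reset: what is moved stays moved. The work goes in short steps, Python scripts to look and compute and a tool call to move; the robot and the scene stay as the last step left them, time stands still between calls to the robot, and variables do not carry over. Pictures are saved under pics/ and viewed, at most 14 in all, crops included, and the job is handed in when it is done.

Besides the shell and the picture viewer there is one more tool, called after ">>>" by a JSON object that holds its "name" and its "arguments", one argument or row to a line. drive_tool: Moves the arm, as the interface text tells. Its arguments: {"type":"object","properties":{"commands":{"type":"array","items":{"type":"array"}},"force":{"type":"number"}},"required":["commands"]}

```bash
ls; mkdir -p pics; python3 - <<'E'
from station import r
import cv2,numpy as np
for n in("top","scene"):
    p,d=r.grab_frame(n); cv2.imwrite(f"pics/{n}0.png",p[:,:,::-1]); np.savez(f"{n}0.npz",p=p,d=d)
    c=r.camera_params(n); print(n,c)
s=r.get_state(); print(s, r.tcp_to_grasp)
E
```

```text
pics
top {'mtx': array([[408.34936463,   0.        , 320.2293748 ],
       [  0.        , 408.34936463, 202.71386532],
       [  0.        ,   0.        ,   1.        ]]), 'R': array([[ 0.02368301, -0.99964828,  0.01193479],
       [-0.98614988, -0.02532017, -0.16391251],
       [ 0.16415705, -0.00788755, -0.98640268]]), 't': array([-0.00906787,  0.50284483,  0.72945933])}
scene {'mtx': array([[440.11667621,   0.        , 313.34442577],
       [  0.        , 440.11667621, 201.82383739],
       [  0.        ,   0.        ,   1.        ]]), 'R': array([[-0.68609527,  0.72751044,  0.00135773],
       [ 0.43312122,  0.40996288, -0.8027057 ],
       [-0.5845334 , -0.55014452, -0.5963738 ]]), 't': array([ 0.33485196, -0.18782187,  1.33046122])}
{'t': 0.1, 'q': array([ 1.55458119e+00,  2.55667896e-01,  1.07103381e-01, -3.87619200e-04,
       -1.42388586e+00, -2.84575708e-01]), 'joint_velocities': array([-0.00025518, -0.00138605,  0.00269495,  0.00158635,  0.00206748,
       -0.00167915]), 'joint_efforts': array([-2.10039776e-03, -3.87602663e+01,  2.38471860e+01,  5.37806243e+00,
       -3.84392857e-03, -5.56177525e-06]), 'ee_pos': array([0.16279329, 0.52488732, 0.23048991]), 'ee_rot': array([ 9.88707279e-01, -1.49857254e-01, -7.93376821e-05,  8.45234729e-04]), 'force': array([-0.27400284,  0.3631818 ,  0.14764805]), 'wrist_torque': array([-0.03744   , -0.02196877, -0.0279328 ]), 'grip_force': 0.0, 'gripper_width': 0.08530011481966342} 0.0187
```

View pics/top0.png

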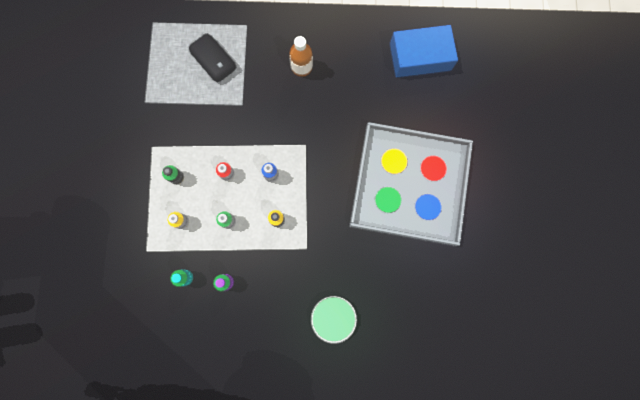

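View pics/scene0.png

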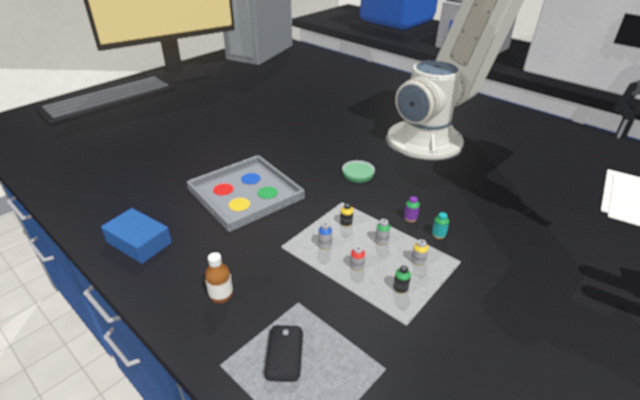

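```bash
cat > h.py <<'E'
from station import r
import cv2,numpy as np
def ray(c,u,v,z):
    R,t=c["R"],c["t"]; d=R.T@np.linalg.inv(c["mtx"])@[u,v,1]; o=-R.T@t
    return o+d*(z-o[2])/d[2]
HUE={'red':(172,8),'yellow':(18,35),'green':(45,85),'blue':(105,128)}
def blobs(p,col,amin=20,roi=None):
    h=cv2.cvtColor(p,cv2.COLOR_RGB2HSV); a,b=HUE[col]
    H=h[...,0]; m=((H>=a)&(H<=b)) if a<b else ((H>=a)|(H<=b))
    m=(m&(h[...,1]>110)&(h[...,2]>60)).astype(np.uint8)
    out=[]
    for k in cv2.findContours(m,cv2.RETR_EXTERNAL,cv2.CHAIN_APPROX_NONE)[0]:
        k=cv2.convexHull(k); A=cv2.contourArea(k); M=cv2.moments(k)
        if A>amin:
            u,v=M['m10']/A,M['m01']/A
            if roi is None or (roi[0]<u<roi[2] and roi[1]<v<roi[3]): out.append((u,v,A))
    return out
BAR={'red':.034,'yellow':.036,'green':.039,'blue':.042}
E
python3 - <<'E'
from h import *
D={n:np.load(n+"0.npz") for n in("top","scene")}
for n,roi,tray in(("top",(145,140,310,255),(350,120,475,245)),("scene",(280,200,460,320),(185,155,305,225))):
    c=r.camera_params(n); p=D[n]['p']
    for col in HUE:
        for u,v,A in blobs(p,col,8,roi): print(n,col,round(u),round(v),A,ray(c,u,v,BAR[col]+.0045).round(4))
        for u,v,A in blobs(p,col,100,tray): print(n,'seat',col,round(u),round(v),A,ray(c,u,v,.009).round(4))
p=D["top"]['p'][140:300,140:320,::-1]; cv2.imwrite("pics/crop.png",cv2.resize(p,None,fx=4,fy=3.7,interpolation=cv2.INTER_CUBIC))
E
```

```text
top red 223 169 162.0 [0.5637 0.1912 0.0385]
top seat red 433 168 471.5 [ 0.5848 -0.2215  0.009 ]
top yellow 175 219 168.5 [0.4651 0.2739 0.0405]
top yellow 275 217 172.5 [0.4729 0.0873 0.0405]
top seat yellow 394 161 471.0 [ 0.5972 -0.1427  0.009 ]
top green 224 219 138.5 [0.467  0.1821 0.0435]
top green 170 173 148.0 [0.553  0.2902 0.0435]
top seat green 388 199 467.0 [ 0.5185 -0.1303  0.009 ]
top blue 269 170 152.0 [0.5624 0.1025 0.0465]
top seat blue 428 207 493.5 [ 0.5061 -0.209   0.009 ]
scene red 357 254 78.0 [0.5636 0.1915 0.0385]
scene seat red 223 189 160.0 [ 0.585  -0.2208  0.009 ]
scene yellow 421 248 87.5 [0.4627 0.2733 0.0405]
scene yellow 347 211 84.5 [0.4717 0.0872 0.0405]
scene seat yellow 239 204 190.0 [ 0.5974 -0.1421  0.009 ]
scene green 403 275 95.5 [0.5545 0.2914 0.0435]
scene green 384 227 53.5 [0.4648 0.1824 0.0435]
scene green 442 220 106.5 [0.3606 0.2607 0.0435]
scene green 413 204 61.0 [0.3532 0.1819 0.0435]
scene seat green 267 192 138.0 [ 0.5187 -0.1292  0.009 ]
scene blue 325 231 58.0 [0.5621 0.1024 0.0465]
scene seat blue 250 178 143.5 [ 0.5061 -0.2089  0.009 ]
```

View pics/crop.png

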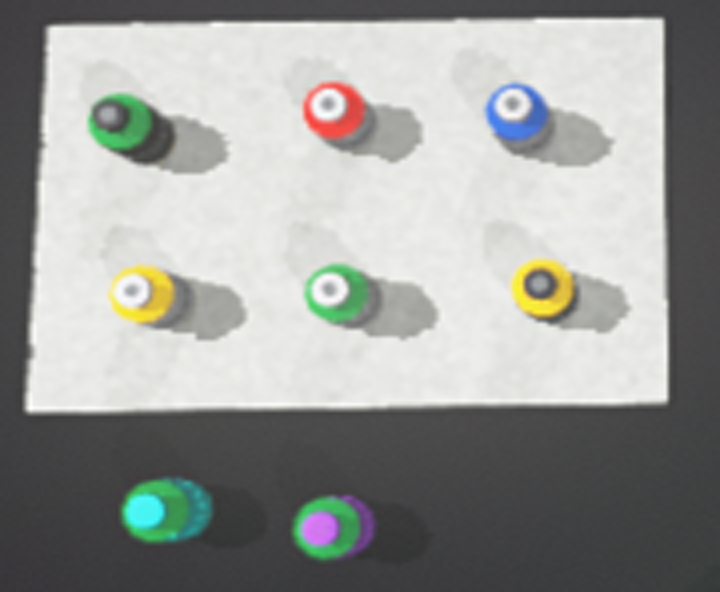

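Both views agree to about 2 mm. The silver objectives in the top view are red (223,169), yellow (175,219), green (224,219) and blue (269,170). They have bright noses and grey barrels, and the crop confirms this. I'll leave alone black-green (170,173), black-yellow (275,217), and the turquoise and purple ones off the mat at (180,278) and (223,282).

>>> {"name": "drive_tool", "arguments": {
  "commands": [
    [0.4, [0, 0, 0], -0.1],
    [0.4, [0, 0, 0], -0.1],
    [0.4, [0, 0, 0], -0.1],
    [0.4, [0.03, 0.025, 0.005], 0],
    [0.4, [0.03, 0.025, 0.005], 0],
    [0.4, [0.03, 0.025, 0.005], 0],
    [0.4, [0.03, 0.025, 0.005], 0],
    [0.4, [0.03, 0.025, 0.005], 0]
  ],
  "force": 40
}}

```text
t: 0.9
ee_pos: [0.3136, 0.3988, 0.2058]
ee_rot: [1.0, -0.0, -0.0, 0.0]
force: [0.5, 1.0, 0.2]
gripper_width: 0.0512
grip_force: 0.0
```

>>> {"name": "drive_tool", "arguments": {
  "commands": [
    [0.4, [0.0312, 0.026, 0.012], 0],
    [0.4, [0.0312, 0.026, 0.012], 0],
    [0.4, [0.0312, 0.026, 0.012], 0],
    [0.4, [0.0312, 0.026, 0.012], 0],
    [0.4, [0.0312, 0.026, 0.012], 0],
    [0.4, [0.0312, 0.026, 0.012], 0],
    [0.4, [0.0312, 0.026, 0.012], 0],
    [0.4, [0.0312, 0.026, 0.012], 0]
  ]
}}

```text
t: 1.7
ee_pos: [0.5631, 0.1906, 0.1093]
ee_rot: [1.0, -0.0, -0.0, 0.0]
force: [0.2, 1.2, 0.6]
gripper_width: 0.0509
grip_force: 0.0
```

>>> {"name": "drive_tool", "arguments": {
  "commands": [
    [0.4, [0, 0, 0.025], 0],
    [0.4, [0, 0, 0.025], 0],
    [0.4, [0, 0, 0.025], 0],
    [0.4, [0, 0, 0.018], 0],
    [0.4, [0, 0, 0.01], 0],
    [0.4, [0, 0, 0], 0],
    [0.9, [0, 0, 0], 0],
    [0.9, [0, 0, 0], 0]
  ]
}}

```text
t: 2.5
ee_pos: [0.5631, 0.1924, 0.0087]
ee_rot: [1.0, -0.0, 0.001, -0.0]
force: [0.5, -0.8, -1.2]
gripper_width: 0.029
grip_force: 39.5
```

>>> {"name": "drive_tool", "arguments": {
  "commands": [
    [0.9, [0, 0, 0], 0],
    [0.9, [0, 0, 0], 0],
    [0.9, [0, 0, 0], 0]
  ]
}}

```text
t: 2.8
ee_pos: [0.5631, 0.1924, 0.0086]
ee_rot: [1.0, -0.0, 0.001, -0.0]
force: [-0.4, 0.4, 6.5]
gripper_width: 0.0287
grip_force: 39.8
```

>>> {"name": "drive_tool", "arguments": {
  "commands": [
    [0.9, [0, 0, -0.015], 0],
    [0.9, [0, 0, -0.025], 0],
    [0.9, [0, 0, -0.03], 0],
    [0.9, [0, 0, -0.03], 0],
    [0.9, [0, 0, 0], 0]
  ]
}}

```text
t: 3.3
ee_pos: [0.5646, 0.193, 0.1119]
ee_rot: [1.0, -0.0, 0.004, -0.002]
force: [0.8, 0.5, -2.0]
gripper_width: 0.0288
grip_force: 39.6
```

```bash
python3 - <<'E'
from h import *
p,d=r.grab_frame("scene"); cv2.imwrite("pics/s1.png",cv2.resize(p[130:330,250:490,::-1],None,fx=3,fy=3,interpolation=cv2.INTER_CUBIC))
E
```

```text
(no output)
```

View pics/s1.png

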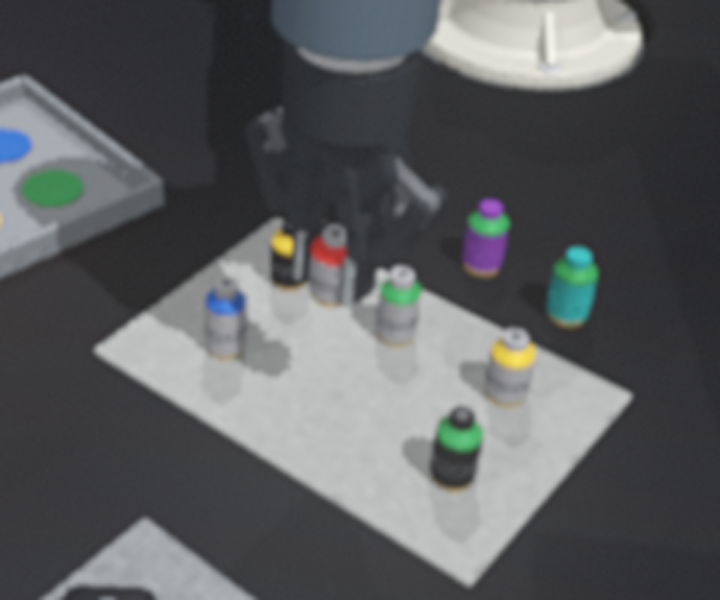

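Red is held upright in the fingers (crop, about 330,265) and the others stand untouched. Next I'll carry it to the red seat.

>>> {"name": "drive_tool", "arguments": {
  "commands": [
    [0.9, [0.002, 0.03, 0], 0],
    [0.9, [0.003, 0.045, 0], 0],
    [0.9, [0.003, 0.045, 0], 0],
    [0.9, [0.003, 0.045, 0], 0],
    [0.9, [0.003, 0.045, 0], 0],
    [0.9, [0.003, 0.045, 0], 0],
    [0.9, [0.003, 0.045, 0], 0],
    [0.9, [0.003, 0.045, 0], 0]
  ]
}}

```text
t: 4.15
ee_pos: [0.5838, -0.1545, 0.1055]
ee_rot: [1.0, -0.0, -0.001, -0.0]
force: [0.5, 0.3, -1.2]
gripper_width: 0.0288
grip_force: 39.7
```

>>> {"name": "drive_tool", "arguments": {
  "commands": [
    [0.9, [0, 0.04, 0.01], 0],
    [0.9, [0, 0.03, 0.02], 0],
    [0.9, [0, 0, 0.02], 0],
    [0.9, [0, 0, 0.015], 0],
    [0.9, [0, 0, 0], 0]
  ]
}}

```text
t: 4.65
ee_pos: [0.5818, -0.2225, 0.0379]
ee_rot: [1.0, -0.001, -0.004, -0.001]
force: [0.1, -0.3, -1.9]
gripper_width: 0.0288
grip_force: 39.8
```

>>> {"name": "drive_tool", "arguments": {
  "commands": [
    [0.9, [0.002, 0, 0.008], 0],
    [0.9, [0, 0, 0.006], 0],
    [0.9, [0, 0, 0.002], 0],
    [0.9, [0, 0, 0], 0],
    [0.9, [0, 0, 0], 0]
  ]
}}

```text
t: 5.15
ee_pos: [0.5872, -0.223, 0.0268]
ee_rot: [1.0, -0.0, 0.0, 0.0]
force: [0.2, -0.6, -1.5]
gripper_width: 0.0288
grip_force: 39.8
```

>>> {"name": "drive_tool", "arguments": {
  "commands": [
    [0.9, [-0.001, 0, 0.003], 0],
    [0.9, [0, 0, 0.003], 0],
    [0.9, [0, 0, 0.001], 0],
    [0.9, [0, 0, 0], 0]
  ]
}}

```text
t: 5.55
ee_pos: [0.5857, -0.223, 0.019]
ee_rot: [1.0, -0.0, -0.0, -0.0]
force: [-0.4, -0.5, -2.2]
gripper_width: 0.0288
grip_force: 39.8
```

>>> {"name": "drive_tool", "arguments": {
  "commands": [
    [0.9, [0, 0, 0.001], 0],
    [0.9, [0, 0, 0], 0]
  ]
}}

```text
t: 5.75
ee_pos: [0.5859, -0.223, 0.0182]
ee_rot: [1.0, -0.0, -0.0, -0.0]
force: [0.0, 0.1, -1.2]
gripper_width: 0.029
grip_force: 39.8
```

>>> {"name": "drive_tool", "arguments": {
  "commands": [
    [0.9, [0, 0, 0.001], 0],
    [0.9, [0, 0, 0], 0]
  ]
}}

```text
t: 5.95
ee_pos: [0.5859, -0.223, 0.0172]
ee_rot: [1.0, -0.0, -0.0, -0.0]
force: [0.1, -0.4, -0.6]
gripper_width: 0.0288
grip_force: 39.8
```

>>> {"name": "drive_tool", "arguments": {
  "commands": [
    [0.9, [0, 0, 0.0005], 0],
    [0.9, [0, 0, 0], 0]
  ]
}}

```text
t: 6.15
ee_pos: [0.5859, -0.223, 0.0167]
ee_rot: [1.0, -0.0, -0.0, -0.0]
force: [-0.3, -0.1, -1.2]
gripper_width: 0.0285
grip_force: 39.8
```

>>> {"name": "drive_tool", "arguments": {
  "commands": [
    [0.9, [0, 0, 0.001], 0],
    [0.9, [0, 0, 0], 0]
  ]
}}

```text
t: 6.35
ee_pos: [0.5858, -0.223, 0.0156]
ee_rot: [1.0, -0.0, -0.0, -0.0]
force: [0.5, -0.6, -1.0]
gripper_width: 0.0288
grip_force: 39.8
```

>>> {"name": "drive_tool", "arguments": {
  "commands": [
    [0.9, [0, 0, 0.0005], 0],
    [0.9, [0, 0, 0], 0]
  ]
}}

```text
t: 6.55
ee_pos: [0.5859, -0.223, 0.0152]
ee_rot: [1.0, -0.0, -0.0, -0.0]
force: [0.1, -0.3, -1.1]
gripper_width: 0.0287
grip_force: 39.8
```

>>> {"name": "drive_tool", "arguments": {
  "commands": [
    [0.9, [0, 0, 0.0005], 0],
    [0.9, [0, 0, 0], 0]
  ]
}}

```text
t: 6.75
ee_pos: [0.5859, -0.223, 0.0147]
ee_rot: [1.0, -0.0, -0.0, -0.0]
force: [-1.1, -0.3, -1.7]
gripper_width: 0.029
grip_force: 39.8
```

>>> {"name": "drive_tool", "arguments": {
  "commands": [
    [0.9, [0, 0, 0.0005], 0],
    [0.9, [0, 0, 0], 0]
  ]
}}

```text
t: 6.95
ee_pos: [0.5859, -0.223, 0.0142]
ee_rot: [1.0, -0.0, -0.0, -0.0]
force: [-0.3, -0.1, -2.0]
gripper_width: 0.0288
grip_force: 39.8
```

>>> {"name": "drive_tool", "arguments": {
  "commands": [
    [0.9, [0, 0, 0.0005], 0],
    [0.9, [0, 0, 0], 0]
  ]
}}

```text
t: 7.15
ee_pos: [0.5859, -0.223, 0.0137]
ee_rot: [1.0, -0.0, -0.0, -0.0]
force: [0.8, -1.3, -1.8]
gripper_width: 0.029
grip_force: 39.8
```

>>> {"name": "drive_tool", "arguments": {
  "commands": [
    [0.9, [0, 0, 0.0005], 0],
    [0.9, [0, 0, 0], 0]
  ]
}}

```text
t: 7.35
ee_pos: [0.586, -0.223, 0.0136]
ee_rot: [1.0, -0.0, 0.0, 0.0]
force: [-1.3, 0.5, 1.3]
gripper_width: 0.0291
grip_force: 40.0
```

>>> {"name": "drive_tool", "arguments": {
  "commands": [
    [0.9, [0, 0, 0.0005], 0],
    [0.9, [0, 0, 0], 0]
  ]
}}

```text
t: 7.55
ee_pos: [0.5859, -0.2231, 0.0136]
ee_rot: [1.0, -0.0, 0.0, 0.0]
force: [-1.8, 1.9, 4.9]
gripper_width: 0.0288
grip_force: 40.4
```

```bash
python3 - <<'E'
from h import *
p,d=r.grab_frame("scene"); cv2.imwrite("pics/s2.png",cv2.resize(p[130:240,170:320,::-1],None,fx=5,fy=5,interpolation=cv2.INTER_CUBIC))
c=r.camera_params("scene"); print(r.get_state()['force'])
for u,v,A in blobs(p,'red',5,(185,120,305,225)): print(u,v,A,ray(c,u,v,.0475))
E
```

```text
[-2.54352051  1.51782407  5.56750573]
222.93459119496853 189.6955974842767 132.5 [ 0.61724413 -0.17054433  0.0475    ]
217.07017543859646 177.03508771929825 19.0 [ 0.5939374  -0.22450617  0.0475    ]
```

View pics/s2.png

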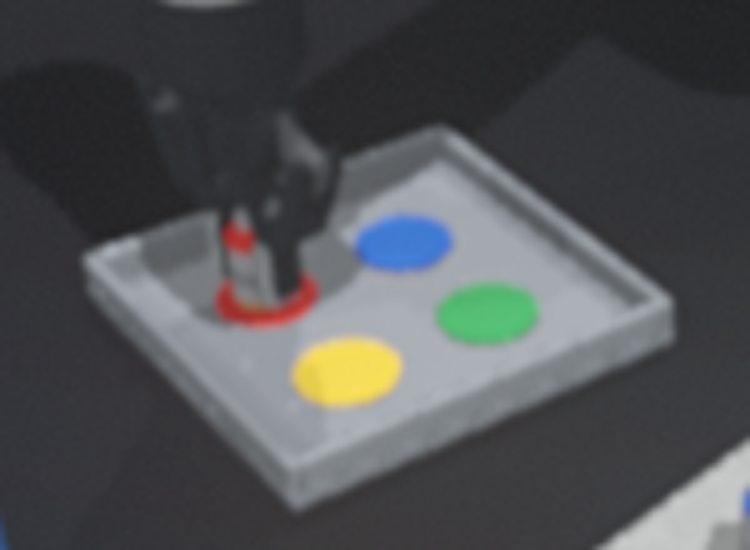

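Contact shows at TCP z ≈ 0.0136, with the foot inside the red disc (crop 262,300). Now I'll release and retract.

>>> {"name": "drive_tool", "arguments": {
  "commands": [
    [0.45, [0, 0, 0], 0],
    [0.45, [0, 0, 0], 0],
    [0.45, [0, 0, 0], 0],
    [0.45, [0, 0, -0.02], 0],
    [0.45, [0, 0, -0.03], 0],
    [0.45, [0, 0, -0.045], 0],
    [0.4, [-0.015, -0.048, 0], 0],
    [0.4, [-0.015, -0.048, 0], 0]
  ]
}}

```text
t: 8.4
ee_pos: [0.557, -0.1273, 0.1091]
ee_rot: [1.0, -0.002, 0.002, -0.0]
force: [-0.0, 1.7, -1.7]
gripper_width: 0.0513
grip_force: 0.0
```

>>> {"name": "drive_tool", "arguments": {
  "commands": [
    [0.4, [-0.015, -0.045, 0], 0],
    [0.4, [-0.015, -0.045, 0], 0],
    [0.4, [-0.015, -0.045, 0], 0],
    [0.4, [-0.015, -0.045, 0], 0],
    [0.4, [-0.015, -0.045, 0], 0],
    [0.4, [-0.015, -0.045, 0], 0],
    [0.4, [-0.012, -0.045, 0], 0],
    [0.4, [0, -0.045, 0], 0]
  ]
}}

```text
t: 9.2
ee_pos: [0.453, 0.2342, 0.1082]
ee_rot: [1.0, 0.0, 0.0, -0.0]
force: [1.3, 0.4, 0.9]
gripper_width: 0.0511
grip_force: 0.0
```

>>> {"name": "drive_tool", "arguments": {
  "commands": [
    [0.4, [0, 0, 0], 0],
    [0.4, [0, 0, 0], 0]
  ]
}}

```text
t: 9.4
ee_pos: [0.4542, 0.2334, 0.1076]
ee_rot: [1.0, 0.001, -0.0, 0.0]
force: [0.5, 0.3, 0.0]
gripper_width: 0.0509
grip_force: 0.0
```

```bash
python3 - <<'E'
from h import *
p,d=r.grab_frame("scene"); cv2.imwrite("pics/s3.png",p[:,:,::-1])
p,d=r.grab_frame("top"); cv2.imwrite("pics/t3.png",p[:,:,::-1]);c=r.camera_params("top")
for u,v,A in blobs(p,'red',20,(350,120,475,245)): print(u,v,A,ray(c,u,v,.009))
print(p[150:185:2,415:450:2].mean(-1).round().astype(int)[0])
E
```

```text
433.89475399152815 167.41707396546104 511.5 [ 0.58588132 -0.22300038  0.009     ]
[204 190 184 186 185 186 188 202 203 203 203 202 202 201 200 195 197 192]
```

View pics/s3.png

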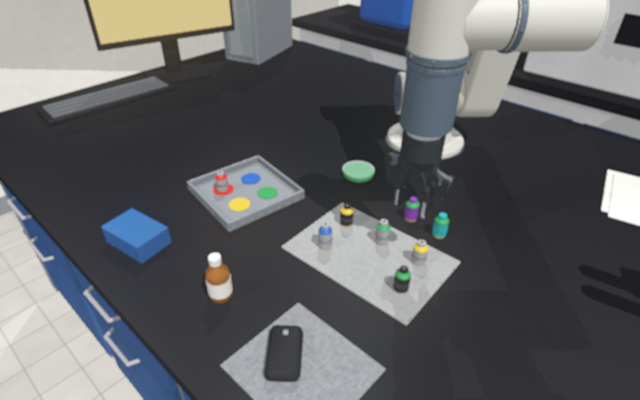

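Red stands on its seat at (221,183). Yellow is next.

>>> {"name": "drive_tool", "arguments": {
  "commands": [
    [0.4, [0.005, -0.02, 0], 0],
    [0.4, [0.005, -0.02, 0], 0],
    [0.4, [0, 0, 0], 0],
    [0.4, [0, 0, 0.03], 0],
    [0.4, [0, 0, 0.03], 0],
    [0.4, [0, 0, 0.025], 0],
    [0.4, [0, 0, 0.011], 0],
    [0.4, [0, 0, 0], 0]
  ]
}}

```text
t: 10.3
ee_pos: [0.4639, 0.2708, 0.0107]
ee_rot: [1.0, -0.001, -0.001, 0.001]
force: [-0.4, -0.0, -0.1]
gripper_width: 0.0515
grip_force: 0.0
```

>>> {"name": "drive_tool", "arguments": {
  "commands": [
    [0.9, [0, 0, 0], 0],
    [0.9, [0, 0, 0], 0],
    [0.9, [0, 0, 0], 0],
    [0.9, [0, 0, 0], 0]
  ]
}}

```text
t: 10.7
ee_pos: [0.4656, 0.2732, 0.0135]
ee_rot: [1.0, -0.0, 0.001, -0.001]
force: [-0.2, -1.1, 6.3]
gripper_width: 0.0291
grip_force: 40.0
```

>>> {"name": "drive_tool", "arguments": {
  "commands": [
    [0.9, [0, 0, -0.02], 0],
    [0.9, [0, 0, -0.035], 0],
    [0.9, [0, 0, -0.04], 0],
    [0.9, [0.0132, 0.0416, 0], 0],
    [0.9, [0.0132, 0.0416, 0], 0],
    [0.9, [0.0132, 0.0416, 0], 0],
    [0.9, [0.0132, 0.0416, 0], 0],
    [0.9, [0.0132, 0.0416, 0], 0]
  ]
}}

```text
t: 11.5
ee_pos: [0.5303, 0.063, 0.1069]
ee_rot: [1.0, -0.0, -0.0, -0.0]
force: [1.6, 1.0, -1.4]
gripper_width: 0.0291
grip_force: 39.9
```

>>> {"name": "drive_tool", "arguments": {
  "commands": [
    [0.9, [0.0132, 0.0416, 0], 0],
    [0.9, [0.0132, 0.0416, 0], 0],
    [0.9, [0.0132, 0.0416, 0], 0],
    [0.9, [0.0132, 0.0416, 0], 0],
    [0.9, [0.0132, 0.0416, 0], 0],
    [0.9, [0, 0, 0.03], 0],
    [0.9, [0, 0, 0.02], 0],
    [0.9, [0, 0, 0], 0]
  ]
}}

```text
t: 12.3
ee_pos: [0.5933, -0.1435, 0.0532]
ee_rot: [1.0, -0.001, -0.004, -0.001]
force: [-0.4, -1.0, -2.0]
gripper_width: 0.0287
grip_force: 40.0
```

>>> {"name": "drive_tool", "arguments": {
  "commands": [
    [0.9, [0, 0, 0], 0],
    [0.9, [0, 0, 0], 0]
  ]
}}

```text
t: 12.5
ee_pos: [0.5972, -0.1434, 0.0585]
ee_rot: [1.0, 0.0, 0.001, 0.0]
force: [0.3, 0.8, -1.1]
gripper_width: 0.0283
grip_force: 40.0
```

Descend to about 0.021, then in small steps.

>>> {"name": "drive_tool", "arguments": {
  "commands": [
    [0.9, [0, 0, 0.012], 0],
    [0.9, [0, 0, 0.012], 0],
    [0.9, [0, 0, 0.008], 0],
    [0.9, [0, 0, 0.004], 0],
    [0.9, [0, 0, 0.001], 0],
    [0.9, [0, 0, 0], 0],
    [0.9, [0, 0, 0], 0]
  ]
}}

```text
t: 13.2
ee_pos: [0.5965, -0.1437, 0.0202]
ee_rot: [1.0, -0.0, 0.0, 0.0]
force: [-0.4, -0.1, -2.0]
gripper_width: 0.029
grip_force: 40.0
```

>>> {"name": "drive_tool", "arguments": {
  "commands": [
    [0.9, [0, 0, 0.001], 0],
    [0.9, [0, 0, 0.0005], 0],
    [0.9, [0, 0, 0], 0]
  ]
}}

```text
t: 13.5
ee_pos: [0.5963, -0.1436, 0.0185]
ee_rot: [1.0, -0.0, 0.0, 0.0]
force: [0.3, 0.1, 0.3]
gripper_width: 0.0287
grip_force: 40.2
```

>>> {"name": "drive_tool", "arguments": {
  "commands": [
    [0.9, [0, 0, 0.0005], 0],
    [0.9, [0, 0, 0.0005], 0],
    [0.9, [0, 0, 0], 0]
  ]
}}

```text
t: 13.8
ee_pos: [0.5964, -0.1436, 0.0185]
ee_rot: [1.0, -0.0, 0.0, 0.0]
force: [-2.7, 0.2, 6.7]
gripper_width: 0.0289
grip_force: 40.8
```

>>> {"name": "drive_tool", "arguments": {
  "commands": [
    [0.45, [0, 0, -0.0005], 0],
    [0.45, [0, 0, 0], 0],
    [0.45, [0, 0, 0], 0],
    [0.45, [0, 0, -0.02], 0],
    [0.45, [0, 0, -0.03], 0],
    [0.45, [0, 0, -0.04], 0],
    [0.4, [0, 0, 0], 0]
  ]
}}

```text
t: 14.5
ee_pos: [0.5998, -0.1445, 0.1141]
ee_rot: [1.0, 0.0, 0.005, 0.001]
force: [0.6, 0.3, 1.9]
gripper_width: 0.0511
grip_force: 0.0
```

>>> {"name": "drive_tool", "arguments": {
  "commands": [
    [0.4, [-0.0163, -0.0407, 0], 0],
    [0.4, [-0.0163, -0.0407, 0], 0],
    [0.4, [-0.0163, -0.0407, 0], 0],
    [0.4, [-0.0163, -0.0407, 0], 0],
    [0.4, [-0.0163, -0.0407, 0], 0],
    [0.4, [-0.0163, -0.0407, 0], 0],
    [0.4, [-0.0163, -0.0407, 0], 0],
    [0.4, [-0.0163, -0.0407, 0], 0]
  ]
}}

```text
t: 15.3
ee_pos: [0.4652, 0.1837, 0.1079]
ee_rot: [1.0, -0.0, 0.0, -0.0]
force: [1.0, 0.1, -0.8]
gripper_width: 0.0514
grip_force: 0.0
```

>>> {"name": "drive_tool", "arguments": {
  "commands": [
    [0.4, [0, 0, 0], 0],
    [0.4, [0, 0, 0], 0]
  ]
}}

```text
t: 15.5
ee_pos: [0.4657, 0.183, 0.1077]
ee_rot: [1.0, 0.001, 0.0, -0.0]
force: [0.4, 0.1, -0.2]
gripper_width: 0.0513
grip_force: 0.0
```

```bash
python3 - <<'E'
from h import *
p,d=r.grab_frame("scene"); cv2.imwrite("pics/s4.png",cv2.resize(p[130:330,170:470,::-1],None,fx=2.6,fy=2.6))
E
```

```text
(no output)
```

View pics/s4.png

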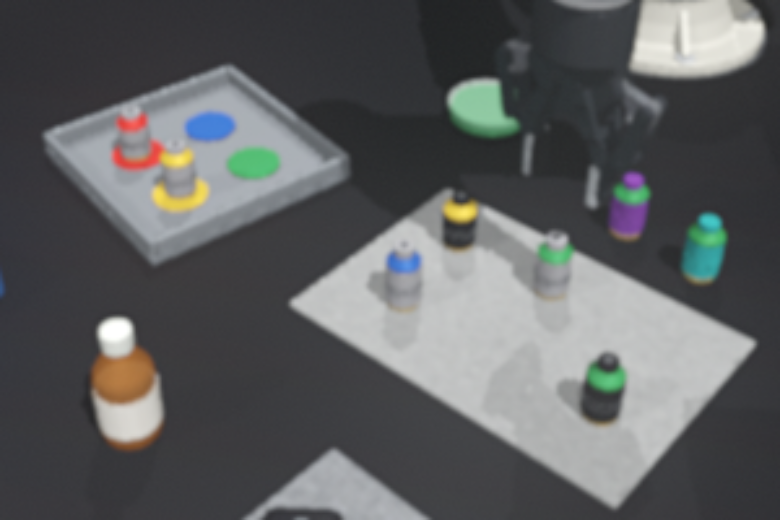

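Red (133,135) and yellow (178,172) stand on their seats. The silver green one (553,265) is next, directly below the gripper.

>>> {"name": "drive_tool", "arguments": {
  "commands": [
    [0.4, [0, 0, 0.03], 0],
    [0.4, [0, 0, 0.03], 0],
    [0.4, [0, 0, 0.025], 0],
    [0.4, [0, 0, 0.011], 0],
    [0.4, [0, 0, 0], 0],
    [0.9, [0, 0, 0], 0],
    [0.9, [0, 0, 0], 0],
    [0.9, [0, 0, 0], 0]
  ]
}}

```text
t: 16.35
ee_pos: [0.4672, 0.1827, 0.0132]
ee_rot: [1.0, -0.0, 0.001, -0.001]
force: [0.0, -1.0, 2.6]
gripper_width: 0.0288
grip_force: 39.5
```

>>> {"name": "drive_tool", "arguments": {
  "commands": [
    [0.9, [0, 0, 0], 0],
    [0.9, [0, 0, 0], 0]
  ]
}}

```text
t: 16.55
ee_pos: [0.4672, 0.1826, 0.0132]
ee_rot: [1.0, -0.0, 0.001, -0.001]
force: [0.3, -1.2, 6.3]
gripper_width: 0.0288
grip_force: 39.8
```

>>> {"name": "drive_tool", "arguments": {
  "commands": [
    [0.9, [0, 0, -0.02], 0],
    [0.9, [0, 0, -0.035], 0],
    [0.9, [0, 0, -0.04], 0],
    [0.9, [0.0064, 0.039, 0], 0],
    [0.9, [0.0064, 0.039, 0], 0],
    [0.9, [0.0064, 0.039, 0], 0],
    [0.9, [0.0064, 0.039, 0], 0],
    [0.9, [0.0064, 0.039, 0], 0]
  ]
}}

```text
t: 17.35
ee_pos: [0.4975, -0.0142, 0.1068]
ee_rot: [1.0, -0.0, -0.0, -0.0]
force: [0.5, 0.9, -0.7]
gripper_width: 0.0289
grip_force: 39.8
```

>>> {"name": "drive_tool", "arguments": {
  "commands": [
    [0.9, [0.0064, 0.039, 0], 0],
    [0.9, [0.0064, 0.039, 0], 0],
    [0.9, [0.0064, 0.039, 0], 0],
    [0.9, [0, 0, 0.03], 0],
    [0.9, [0, 0, 0.02], 0],
    [0.9, [0, 0, 0], 0],
    [0.9, [0, 0, 0], 0],
    [0.9, [0, 0, 0], 0]
  ]
}}

```text
t: 18.15
ee_pos: [0.518, -0.1297, 0.0582]
ee_rot: [1.0, 0.0, 0.001, 0.0]
force: [-0.2, -0.5, -1.3]
gripper_width: 0.0288
grip_force: 39.9
```

>>> {"name": "drive_tool", "arguments": {
  "commands": [
    [0.9, [0, 0, 0.012], 0],
    [0.9, [0, 0, 0.012], 0],
    [0.9, [0, 0, 0.008], 0],
    [0.9, [0, 0, 0.004], 0],
    [0.9, [0, 0, 0.001], 0],
    [0.9, [0, 0, 0], 0],
    [0.9, [0, 0, 0], 0]
  ]
}}

```text
t: 18.85
ee_pos: [0.5173, -0.13, 0.0201]
ee_rot: [1.0, -0.0, 0.0, 0.0]
force: [-0.0, 0.8, -1.2]
gripper_width: 0.029
grip_force: 39.9
```

>>> {"name": "drive_tool", "arguments": {
  "commands": [
    [0.9, [0, 0, 0.001], 0],
    [0.9, [0, 0, 0.0005], 0],
    [0.9, [0, 0, 0], 0]
  ]
}}

```text
t: 19.15
ee_pos: [0.517, -0.1299, 0.0183]
ee_rot: [1.0, -0.0, 0.0, -0.0]
force: [0.0, -0.5, -0.8]
gripper_width: 0.0288
grip_force: 39.9
```

>>> {"name": "drive_tool", "arguments": {
  "commands": [
    [0.9, [0, 0, 0.0005], 0],
    [0.9, [0, 0, 0.0005], 0],
    [0.9, [0, 0, 0], 0]
  ]
}}

```text
t: 19.45
ee_pos: [0.5171, -0.13, 0.0183]
ee_rot: [1.0, -0.0, 0.0, 0.0]
force: [-3.8, 1.4, 6.9]
gripper_width: 0.0287
grip_force: 40.7
```

>>> {"name": "drive_tool", "arguments": {
  "commands": [
    [0.45, [0, 0, -0.0005], 0],
    [0.45, [0, 0, 0], 0],
    [0.45, [0, 0, 0], 0],
    [0.45, [0, 0, -0.02], 0],
    [0.45, [0, 0, -0.03], 0],
    [0.45, [0, 0, -0.04], 0],
    [0.4, [0, 0, 0], 0]
  ]
}}

```text
t: 20.15
ee_pos: [0.5207, -0.1306, 0.1134]
ee_rot: [1.0, 0.0, 0.005, 0.001]
force: [0.5, -0.6, 0.4]
gripper_width: 0.051
grip_force: 0.0
```

>>> {"name": "drive_tool", "arguments": {
  "commands": [
    [0.4, [0.0075, -0.0387, 0], 0],
    [0.4, [0.0075, -0.0387, 0], 0],
    [0.4, [0.0075, -0.0387, 0], 0],
    [0.4, [0.0075, -0.0387, 0], 0],
    [0.4, [0.0075, -0.0387, 0], 0],
    [0.4, [0.0075, -0.0387, 0], 0],
    [0.4, [0, 0, 0], 0],
    [0.4, [0, 0, 0], 0]
  ]
}}

```text
t: 20.95
ee_pos: [0.5621, 0.1031, 0.1073]
ee_rot: [1.0, 0.0, -0.0, 0.0]
force: [0.1, 0.2, 0.1]
gripper_width: 0.0511
grip_force: 0.0
```

```bash
python3 - <<'E'
from h import *
p,d=r.grab_frame("scene"); cv2.imwrite("pics/s5.png",cv2.resize(p[130:330,170:470,::-1],None,fx=2.6,fy=2.6))
E
```

```text
(no output)
```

View pics/s5.png

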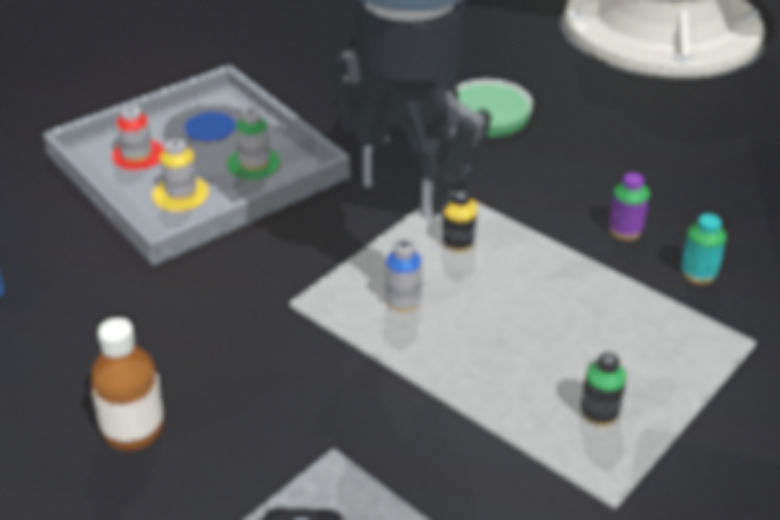

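Green stands on its seat (252,142). Blue (403,278) is last.

>>> {"name": "drive_tool", "arguments": {
  "commands": [
    [0.4, [0, 0, 0.03], 0],
    [0.4, [0, 0, 0.03], 0],
    [0.4, [0, 0, 0.025], 0],
    [0.4, [0, 0, 0.011], 0],
    [0.4, [0, 0, 0], 0],
    [0.9, [0, 0, 0], 0],
    [0.9, [0, 0, 0], 0],
    [0.9, [0, 0, 0], 0]
  ]
}}

```text
t: 21.8
ee_pos: [0.5635, 0.1026, 0.0135]
ee_rot: [1.0, -0.0, 0.002, -0.0]
force: [0.7, 0.3, 3.8]
gripper_width: 0.0295
grip_force: 39.7
```

>>> {"name": "drive_tool", "arguments": {
  "commands": [
    [0.9, [0, 0, 0], 0],
    [0.9, [0, 0, 0], 0]
  ]
}}

```text
t: 22.0
ee_pos: [0.5635, 0.1025, 0.0135]
ee_rot: [1.0, -0.0, 0.002, -0.0]
force: [0.6, 1.2, 6.8]
gripper_width: 0.0287
grip_force: 39.9
```

>>> {"name": "drive_tool", "arguments": {
  "commands": [
    [0.9, [0, 0, -0.02], 0],
    [0.9, [0, 0, -0.035], 0],
    [0.9, [0, 0, -0.045], 0],
    [0.9, [-0.0071, 0.039, 0], 0],
    [0.9, [-0.0071, 0.039, 0], 0],
    [0.9, [-0.0071, 0.039, 0], 0],
    [0.9, [-0.0071, 0.039, 0], 0],
    [0.9, [-0.0071, 0.039, 0], 0]
  ]
}}

```text
t: 22.8
ee_pos: [0.5255, -0.0939, 0.1116]
ee_rot: [1.0, -0.0, -0.0, -0.0]
force: [0.7, -0.7, -1.3]
gripper_width: 0.029
grip_force: 39.9
```

>>> {"name": "drive_tool", "arguments": {
  "commands": [
    [0.9, [-0.0071, 0.039, 0], 0],
    [0.9, [-0.0071, 0.039, 0], 0],
    [0.9, [-0.0071, 0.039, 0], 0],
    [0.9, [0, 0, 0], 0],
    [0.9, [0, 0, 0.03], 0],
    [0.9, [0, 0, 0.025], 0],
    [0.9, [0, 0, 0], 0],
    [0.9, [0, 0, 0], 0]
  ]
}}

```text
t: 23.6
ee_pos: [0.5051, -0.2096, 0.0571]
ee_rot: [1.0, -0.0, -0.0, 0.0]
force: [1.2, 0.2, -1.6]
gripper_width: 0.0291
grip_force: 40.1
```

>>> {"name": "drive_tool", "arguments": {
  "commands": [
    [0.9, [0, 0, 0.012], 0],
    [0.9, [0, 0, 0.012], 0],
    [0.9, [0, 0, 0.008], 0],
    [0.9, [0, 0, 0.003], 0],
    [0.9, [0, 0, 0.001], 0],
    [0.9, [0, 0, 0], 0],
    [0.9, [0, 0, 0], 0]
  ]
}}

```text
t: 24.3
ee_pos: [0.5055, -0.2098, 0.0212]
ee_rot: [1.0, -0.0, 0.0, 0.0]
force: [-0.3, 0.8, -1.1]
gripper_width: 0.0285
grip_force: 40.1
```

>>> {"name": "drive_tool", "arguments": {
  "commands": [
    [0.9, [0, 0, 0.001], 0],
    [0.9, [0, 0, 0.0005], 0],
    [0.9, [0, 0, 0], 0]
  ]
}}

```text
t: 24.6
ee_pos: [0.5051, -0.2097, 0.0193]
ee_rot: [1.0, -0.0, 0.0, -0.0]
force: [0.7, 1.0, -2.0]
gripper_width: 0.0292
grip_force: 40.1
```

>>> {"name": "drive_tool", "arguments": {
  "commands": [
    [0.9, [0, 0, 0.0005], 0],
    [0.9, [0, 0, 0.0005], 0],
    [0.9, [0, 0, 0], 0]
  ]
}}

```text
t: 24.9
ee_pos: [0.5052, -0.2097, 0.0185]
ee_rot: [1.0, -0.0, 0.0, 0.0]
force: [-0.5, 0.4, -0.6]
gripper_width: 0.0289
grip_force: 40.4
```

>>> {"name": "drive_tool", "arguments": {
  "commands": [
    [0.9, [0, 0, 0.0005], 0],
    [0.9, [0, 0, 0], 0],
    [0.9, [0, 0, 0], 0]
  ]
}}

```text
t: 25.2
ee_pos: [0.5052, -0.2098, 0.0185]
ee_rot: [1.0, -0.0, 0.0, 0.0]
force: [-3.0, 1.9, 5.3]
gripper_width: 0.0288
grip_force: 40.9
```

>>> {"name": "drive_tool", "arguments": {
  "commands": [
    [0.45, [0, 0, 0], 0],
    [0.45, [0, 0, 0], 0],
    [0.45, [0, 0, 0], 0],
    [0.45, [0, 0, -0.02], 0],
    [0.45, [0, 0, -0.03], 0],
    [0.45, [0, 0, -0.045], 0],
    [0.45, [0, 0, -0.02], 0]
  ]
}}

```text
t: 25.9
ee_pos: [0.5068, -0.2105, 0.1369]
ee_rot: [1.0, -0.0, 0.003, 0.001]
force: [0.7, 0.0, 0.6]
gripper_width: 0.0466
grip_force: 0.0
```

>>> {"name": "drive_tool", "arguments": {
  "commands": [
    [0.4, [-0.02, -0.04, -0.01], 0],
    [0.4, [-0.02, -0.04, -0.01], 0],
    [0.4, [-0.02, -0.04, -0.01], 0],
    [0.4, [-0.02, -0.04, -0.01], 0],
    [0.4, [0, -0.04, 0], 0],
    [0.4, [0, -0.04, 0], 0],
    [0.4, [0, 0, 0], 0],
    [0.4, [0, 0, 0], 0]
  ]
}}

```text
t: 26.7
ee_pos: [0.4252, 0.031, 0.1728]
ee_rot: [1.0, 0.001, 0.0, 0.0]
force: [0.6, -1.1, -0.4]
gripper_width: 0.0509
grip_force: 0.0
```

```bash
python3 - <<'E'
from h import *
P=[]
for n,(a,b,c_,e) in(("scene",(130,330,170,470)),("top",(110,310,140,480))):
    p,d=r.grab_frame(n); P.append(cv2.resize(p[a:b,c_:e,::-1],(700,290)if 0 else (510,295),interpolation=cv2.INTER_CUBIC))
cv2.imwrite("pics/end.png",np.vstack(P))
c=r.camera_params("top")
for col in HUE:
    for u,v,A in blobs(p,col,30,(145,120,475,255)): print(col,round(u),round(v),A,ray(c,u,v,BAR[col]+.0045).round(4))
E
```

```text
red 434 167 523.0 [ 0.5785 -0.2145  0.0385]
yellow 394 161 492.0 [ 0.589  -0.1368  0.0405]
green 388 200 457.0 [ 0.512  -0.1241  0.0435]
blue 428 206 516.0 [ 0.5003 -0.1996  0.0465]
```

View pics/end.png

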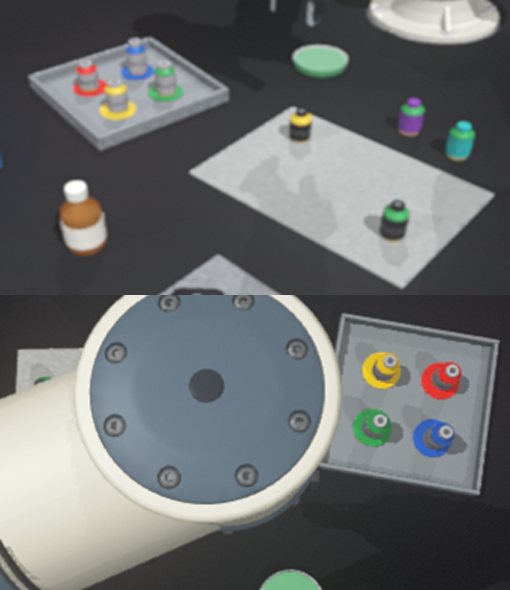

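All four objectives stand on their matching seats, and the phase objectives (300,125) and (395,220) and the other look-alikes are untouched.

```bash
python3 -c "
from station import r
print(r.sign_off())"
```

```text
the job is handed in; nothing more can be done
None
```

All four silver objectives stand upright on their matching seats in the tray, the black phase objectives and other look-alikes were left alone, and the job was handed in after about 27 s on the robot's clock.

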